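# Heft the bead pots and tip the silver-laden ones into the scale dish

### The arm

A 7-joint arm with a two-finger parallel gripper is mounted at the origin on the work surface. World frame = base frame: x ahead of the robot, y to its left, z up, the work surface at z = 0. Lengths are in m, angles in degrees, forces in N, time in s.
With the tool pointing down it reaches from about 0.425 to 0.95 m from the base axis. Payload 4.7 kg.
Tool frame: the origin (TCP) lies on the front face of the gripper's body, between the roots of the fingers; the fingertips stand 73 mm ahead of it and the grasp point (between the pads) lies 54 mm ahead of it; z points along the fingers, y is the line along which they close (so a half turn about z gives the same grasp; the last joint's range is limited). The gripper opens to 85 mm and grips with 20 to 120 N. Pads are 22 mm wide; open, the fingers measure 114 mm over their backs; the gripper's body (76 mm by 85 mm) begins 54 mm behind the grasp point. The pads swing forward as they close: fully open they stand 13 mm farther back than shut.
Start: joints at [71.339, 26.849, -2.785, 87.806, 1.381, 65.374, -4.715], TCP at [0.197, -0.645, 0.304] pointing down, gripper open.
Joint ranges: [-148.3, 148.3], [-19.14, 114.17], [-79.39, 73.82], [5.75, 140.21], [-59.74, 239.74], [12.07, 113.84], [-152.46, 152.46]. Speed limits (degrees/s): [147.25, 147.25, 180, 180, 180, 180, 180].

### API

Orientations are given as [roll, pitch, yaw] about the fixed x, y, z axes, in that order (R = Rz(yaw) Ry(pitch) Rx(roll)).
In Python, from workcell import ctrl, eyes gives the robot as it stands.
- The arm moves only by the tool apply_moves, never from a script. Its argument "moves" is a list of rows, each a list of 3 entries, a list of its own where there are three numbers: the turn, a rotation vector about the tool's x, y, z in degrees, then the shift along the tool's x, y, z in mm, then the finger opening in mm, from 0 to 85.4. In form: [[[rx, ry, rz], [tx, ty, tz], hand], ...]. A call has 1 to 12 rows; each row shifts and turns the commanded pose from where the row before left it, along the tool's axes as they then stand; what a row does not reach is not made up. A row lasts 1/10 s, in which the tool goes at most 50 mm and 8.59 degrees, less where a joint would pass 70% of its speed; a pose out of reach is approached as far as the arm can. A call with a gripper value outside its range is refused whole. The fingers move at their own pace and stop on an object; "grip_force" is the grip in N (left out, the last holds). Time passes only in rows, so rows that do not move let the fingers close. It gives the time, the measured TCP pose, the force, the opening and the grip force at its end, in the units of the state.
- ctrl.observe(): the state, without advancing time (a new reading comes with each control period).
- eyes.snapshot(name): name is "scene" or "top" or "wrist"; returns a dict with "image" (400x640x3 uint8, red, green, blue), "fx", "fy", "cx", "cy" (pixels), "pose" (4x4, takes a point from camera to world coordinates); the wrist camera has in their place "mount" (4x4, takes a point from camera to tool coordinates, whose origin is the TCP and whose axes are the flange's). Camera axes: x right, y down, z forward; pixel columns grow to the right and rows downward; lengths in m; the calibration is good to about 2 mm. A picture is of the moment at which its call begins: read the wrist's pose just before it. There is no depth.
- ctrl.sign_off(): hands the job in; it is judged then, once.
The state is a dict: "t": time; "q": joint angles; "joint_vel": joint speeds; "tau": joint torques, N m; "tool_pos": TCP position; "eef_rot": TCP orientation; "force": force on the tool from outside, world axes, zero at the start; "wrist_torque": the same for the moment, N m; "finger_gap": finger opening in m; "grasp_force": force on a finger pad.
Only numpy, scipy, OpenCV 4.12 (cv2) and the standard library are available. Lean on these libraries where they do the work, as an engineer would, in place of code of your own. Each camera call takes 0.05 s, during which the arm holds its last target. There are 200 camera calls.

### The job

The silver beads are to be weighed: of the three lidded steel pots on the leather mat, some hold solid silver beads and are heavy, the rest only light glass ones, and the closed pots look alike, so lift them level to judge by weight. Tip just the heavy ones out into the dish of the scale, so that all the silver and nothing else lies in it. Set every pot you lift down again, not dropped, upright in the place where it stood, and leave the other things on the bench as they are.

Things in the scene. Friction and masses are not known exactly. Their poses are not given: they have to be found in the camera images.
- pot_1: one of three pots of spun steel with hinged lids, alike outside: 56 mm across at the foot, 58 at the rim, 66 high (71 with the shut domed lid, 79 at the thumb tab), walls 2 mm, bottom 3 mm. Origin: centre of its underside, 5 mm above the bench; z up its axis; +y from the hinge and thumb tab to the small pour lip. What it holds changes each time
- pot_2: second pot, same shape, size and axes as pot_1. All three: the 14 g lid is loose on its hinge, lies shut by itself and swings up to 57 degrees open when the pot is tipped past level towards its lip (a gripper close above the lid would block it). Pot and lid alone weigh 106 to 122 g
- pot_3: third pot, same shape, size and axes as pot_1. All three: two loose smooth round beads of 24 mm in each, either solid silver (75 g each, pot and all 256 to 272 g) or crystal glass (22 g each, pot and all 150 to 166 g). They push the lid open and roll out over the lip once the pot is tipped 10 to 25 degrees past level towards its lip
- mat: flat brown leather mat, 400 x 190 mm, 3 mm thick, fixed to the bench. Origin: centre of its underside; x along its length. The pots stand on it in a row along x, about 120 mm apart, some 20 mm to the +y side of its middle line, each centred on a fixed cork disc (72 mm across, 2 mm thick), lips turned to the mat's +y within 10 degrees
- dish (a point): middle of the floor of the round open steel dish on the electronic scale, 53 mm above the bench. The dish: 140 mm across the rim, 27 mm deep inside, flat floor 134 mm across; its rim is 80 mm above the bench. Axes as the fixed scale body, which is 40 mm high and reaches 75 mm to the dish's +x, 125 mm to its -x (the display) and 85 mm either way in y
- pan (a joint): how far the sprung dish of the scale has sunk under its load, in m: 0 when empty, 0.00196 under 300 g (1500 N/m, stop at 0.004). Two silver beads make 0.00098
- graver: bystander: engraving tool with a round wooden mushroom handle, 105 mm long, 29 mm high, lying along its x; tip to +x; origin: under its middle
- pliers: bystander: small pliers with red grips, 145 mm long, 12 mm high, lying with its length along x, jaws to +x; origin: under its pivot
- loupe: bystander: black eye loupe, 33 mm across, 27 mm high, standing; origin: centre of its underside
- oil_bottle: bystander: small amber bottle with a cap, 34 mm across, 68 mm high, standing; origin: centre of its underside
- brush: bystander: bench brush, 150 mm long, lying along x; origin: under its middle
Things that resemble listed ones, but are neither listed nor needed, are in the scene too. What is shaped like the pot_1 but green is not meant. What is shaped like the pot_3 but blue or green is not meant.

How it is judged:
By the outcome, as a careful person would: the job done as asked, in the order asked, and still so for the second after the job is handed in, with the robot touching nothing.
It also fails if it takes over 72 s, if anything falls off the work surface, if the arm or the gripper's body presses on something with over 40 N, if the wrist force passes 120 N, or if a joint passes its speed limit or range.

## Working session

There is one attempt and no reset: what is moved stays moved. The work goes in short steps, Python scripts to look and compute and a tool call to move; the robot and the scene stay as the last step left them, time stands still between calls to the robot, and variables do not carry over. Pictures are saved under pics/ and viewed, at most 10 in all, crops included, and the job is handed in when it is done.

Besides the shell and the picture viewer there is one more tool, called after "Request:" as a command line: name --argument value ..., lists and objects as JSON in quotes. apply_moves: Moves the arm, as the interface text tells. Its arguments: {"type":"object","properties":{"moves":{"type":"array"},"grip_force":{"type":"number"}},"required":["moves"]}

```bash
mkdir -p pics; ls; python3 - <<'E'
from workcell import ctrl, eyes
import cv2, numpy as np, pickle
s=ctrl.observe(); print(s)
d={}
for n in("top","scene"):
    c=eyes.snapshot(n); d[n]=c; cv2.imwrite(f"pics/{n}0.png",c["image"][:,:,::-1]); print(n,c["fx"],c["cx"],c["cy"],np.round(c["pose"],3).tolist())
pickle.dump(d,open("snap0.pkl","wb"))
E
```

```text
pics
{'t': 0.0, 'q': array([71.33897966, 26.89930098, -2.78502189, 87.87534478,  1.37902039,
       65.37458797, -4.71448242]), 'joint_vel': array([ 0.01057158,  0.03137535,  0.02883718,  0.00022518,  0.04571136,
       -0.00430113, -0.09675218]), 'tau': array([ 1.74042825e-04, -5.10310686e+01, -4.63796372e-02, -2.37709934e+01,
        1.07318326e-02,  7.64157594e-03,  2.94646713e-05]), 'tool_pos': array([ 0.19730544, -0.64504809,  0.30282585]), 'eef_rot': array([-1.79884258e+02,  2.32264868e-03,  1.70078749e+01]), 'force': array([-0.49326526, -0.08436246,  0.11876997]), 'wrist_torque': array([ 0.02765255, -0.02284795,  0.01033116]), 'grasp_force': 0.0, 'finger_gap': 0.08575568138340268}
top 479.50034272060844 318.31216157015353 209.3182619792005 [[0.017, -0.98, 0.197, 0.32], [-1.0, -0.016, 0.006, 0.05], [-0.002, -0.197, -0.98, 1.291], [0.0, 0.0, 0.0, 1.0]]
scene 374.71200165987347 320.996142636931 195.91596212145302 [[0.811, 0.453, -0.371, 0.957], [0.585, -0.616, 0.528, -0.489], [0.011, -0.645, -0.764, 0.84], [0.0, 0.0, 0.0, 1.0]]
```

View pics/top0.png

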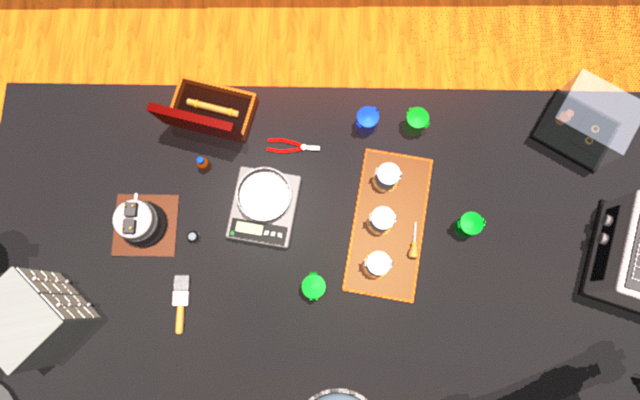

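View pics/scene0.png

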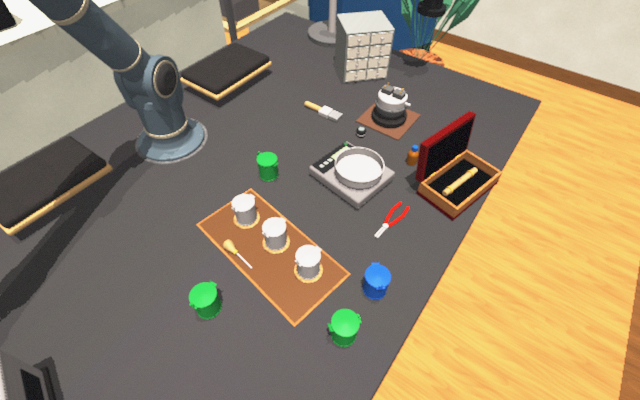

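Candidates in the top view are three steel pots on the mat at (388,177), (382,221) and (377,264). The lookalikes are green pots at (418,119), (471,223) and (314,287), a blue pot at (367,118), and a steel kettle at (137,220). I choose the three on the mat. The dish is at (264,194), and the graver lies at (414,240) beside the pots on the mat's −y side.

```bash
cat > h.py <<'E'
import numpy as np, cv2
from scipy.spatial.transform import Rotation as R
def ray(c,uv,z,pose=None):
    P=c["pose"] if pose is None else pose
    d=P[:3,:3]@np.array([(uv[0]-c["cx"])/c["fx"],(uv[1]-c["cy"])/c["fy"],1.0]); o=P[:3,3]
    return o+d*(z-o[2])/d[2]
def proj(c,p):
    q=np.linalg.inv(c["pose"])@np.append(p,1); return np.array([c["fx"]*q[0]/q[2]+c["cx"],c["fy"]*q[1]/q[2]+c["cy"]])
E
python3 - <<'E'
from h import *; import pickle
d=pickle.load(open("snap0.pkl","rb"))
for n,c in d.items():
    hsv=cv2.cvtColor(c["image"],cv2.COLOR_RGB2HSV)
    brown=cv2.inRange(hsv,(5,100,60),(22,255,255))
    ctr=[k for k in cv2.findContours(cv2.morphologyEx(brown,cv2.MORPH_CLOSE,np.ones((5,5))),0,2)[0] if 3000<cv2.contourArea(k)<30000]
    for k in ctr:
        box=cv2.boxPoints(cv2.minAreaRect(k)); print(n,"brown",cv2.contourArea(k),box.round().tolist())
        if n=="top": print([ray(c,p,.003)[:2].round(3).tolist() for p in box])
    sil=cv2.inRange(hsv,(0,0,95),(180,70,255))
    num,l,st,ce=cv2.connectedComponentsWithStats(sil)
    for i in range(1,num):
        if 150<st[i,4]<6000: print(n,st[i].tolist(),ce[i].round(1).tolist(),"z.04",ray(c,ce[i],.04)[:2].round(4).tolist(),"z.075",ray(c,ce[i],.075)[:2].round(4).tolist())
t=d["top"]["image"]; s=d["scene"]["image"]
a=cv2.resize(t[135:300,225:445],None,fx=3.6,fy=3.6,interpolation=cv2.INTER_CUBIC); cv2.imwrite("pics/crop1.png",a[:,:,::-1])
E
```

```text
top brown 10236.0 [[341.0, 291.0], [365.0, 147.0], [437.0, 159.0], [413.0, 303.0]]
[[0.358, -0.006], [0.759, -0.071], [0.727, -0.273], [0.33, -0.197]]
top [375, 162, 27, 28, 549] [387.3, 174.8] z.04 [0.6693, -0.1277] z.075 [0.6595, -0.1228]
top [369, 206, 28, 26, 544] [382.0, 218.2] z.04 [0.5502, -0.1125] z.075 [0.5437, -0.1079]
top [364, 250, 29, 26, 540] [378.0, 262.8] z.04 [0.432, -0.1009] z.075 [0.4288, -0.0967]
scene brown 8217.5 [[195.0, 225.0], [251.0, 171.0], [351.0, 274.0], [295.0, 328.0]]
scene [153, 60, 22, 38, 183] [159.5, 75.6] z.04 [-0.275, 0.1845] z.075 [-0.2211, 0.155]
scene [262, 217, 25, 34, 677] [274.5, 232.5] z.04 [0.5445, -0.1076] z.075 [0.5626, -0.1243]
scene [0, 218, 58, 64, 1081] [16.8, 249.0] z.04 [0.0643, -0.5209] z.075 [0.1034, -0.5195]
```

View pics/crop1.png

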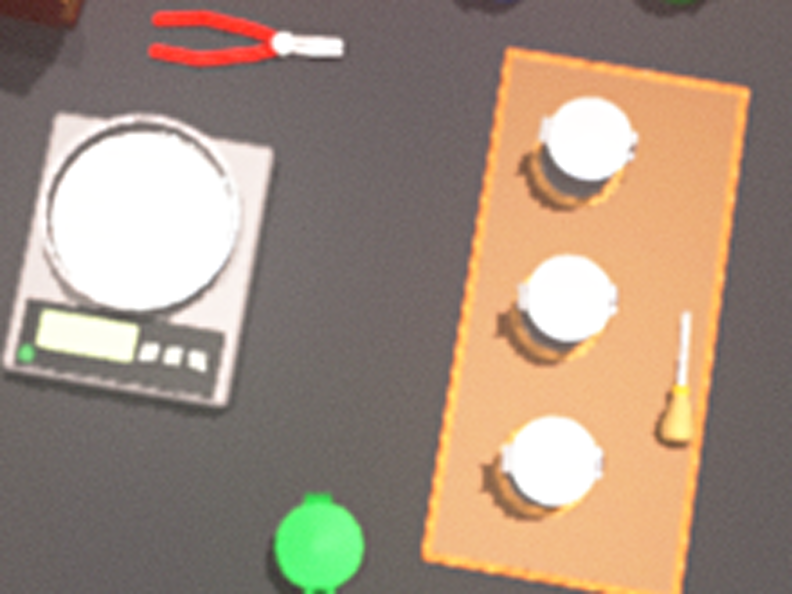

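The crop shows plain steel pots on cork discs, lips to the left (dish side) and tabs to the right, so these are the right three. Next I move above the mat for a wrist look.

Request:
apply_moves --moves '[[[0,0,0],[38,-23,-10],85],[[0,0,0],[38,-23,-10],85],[[0,0,0],[38,-23,-10],85],[[0,0,0],[38,-23,-10],85],[[0,0,0],[38,-23,-10],85],[[0,0,0],[38,-23,-10],85],[[0,0,0],[38,-23,-10],85],[[0,0,0],[38,-23,-10],85],[[0,0,0],[38,-23,-10],85],[[0,0,0],[38,-23,-10],85],[[0,0,0],[38,-23,-10],85],[[0,0,0],[38,-23,-10],85]]'

```text
t: 1.3
tool_pos: [0.5535, -0.2467, 0.424]
eef_rot: [-180.0, 0.0, 17.0]
force: [1.2, -1.2, -1.7]
finger_gap: 0.0852
grasp_force: 0.0
```

Request:
apply_moves --moves '[[[0,0,-8],[0,0,0],85],[[0,0,-8],[0,0,0],85],[[0,0,-8],[0,0,0],85],[[0,0,-8],[0,0,0],85],[[0,0,-8],[0,0,0],85],[[0,0,-8],[0,0,0],85],[[0,0,-8],[0,0,0],85],[[0,0,-8],[0,0,0],85],[[0,0,-1],[0,0,0],85],[[0,0,0],[0,0,0],85]]'

```text
t: 2.3
tool_pos: [0.5526, -0.2483, 0.4235]
eef_rot: [-180.0, -0.0, 81.9]
force: [-0.6, 0.1, 0.3]
finger_gap: 0.0846
grasp_force: 0.0
```

```bash
python3 - <<'E'
from workcell import ctrl, eyes
import pickle; from h import *
s=ctrl.observe(); c=eyes.snapshot("wrist"); print(s["t"],s["q"].round(1),s["tool_pos"].round(4),s["eef_rot"].round(2)); print(np.round(c["mount"],3).tolist(),c["fx"],c["cx"],c["cy"])
pickle.dump((s,c),open("w1.pkl","wb")); cv2.imwrite("pics/w1.png",c["image"][:,:,::-1])
E
```

```text
2.3 [ 40.1  18.  -26.2  87.    8.   76.9   5. ] [ 0.5526 -0.2483  0.4235] [-1.7996e+02 -1.0000e-02  8.1860e+01]
[[-0.001, -0.947, -0.32, 0.083], [1.0, -0.001, 0.0, -0.0], [-0.0, -0.32, 0.947, -0.069], [0.0, 0.0, 0.0, 1.0]] 291.3614652501232 317.13939605304046 196.82699266994098
```

View pics/w1.png

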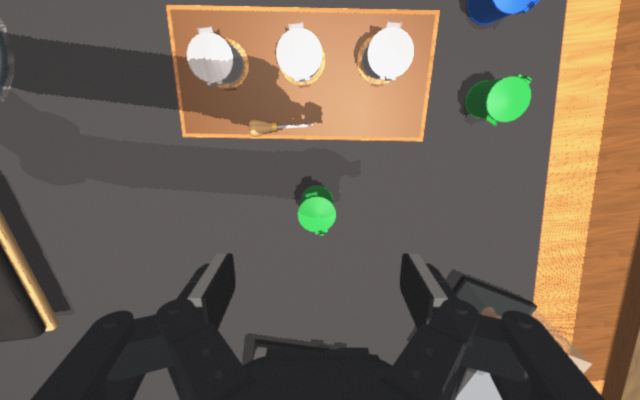

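The wrist view shows the mat corners at (168,7), (439,10), (423,141) and (184,136). Lid centres are near (210,57), (299,54) and (391,51), with tabs on the side towards the gripper.

```bash
python3 - <<'E'
from h import *; import pickle
s,c=pickle.load(open("w1.pkl","rb"))
T=np.eye(4); T[:3,:3]=R.from_euler("xyz",s["eef_rot"],degrees=True).as_matrix(); T[:3,3]=s["tool_pos"]
c["pose"]=T@c["mount"]
hsv=cv2.cvtColor(c["image"],cv2.COLOR_RGB2HSV)
m=[ray(c,p,.003)[:2] for p in [(168,7),(439,10),(423,141),(184,136)]]
print("mat",np.round(m,4).tolist())
for a,b in((0,1),(3,2),(3,0),(2,1)): v=m[b]-m[a]; print(np.degrees(np.arctan2(v[1],v[0])).round(2),np.linalg.norm(v).round(4))
M=np.mean(m,0); print("centre",M)
sil=cv2.inRange(hsv,(0,0,95),(180,60,255)); sil[120:]=0
sil=cv2.morphologyEx(sil,cv2.MORPH_OPEN,cv2.getStructuringElement(2,(13,13)))
W=[]
for k in cv2.findContours(sil,0,2)[0]:
    if cv2.contourArea(k)<300: continue
    e=cv2.fitEllipse(k); x,y,w,h=cv2.boundingRect(k); print("w",np.round(e[0],1),np.round(e[1],1),(x,y,w,h),ray(c,e[0],.07)[:2].round(4))
d=pickle.load(open("snap0.pkl","rb")); t=d["top"]
for p in [(388.6,173.6),(382.8,218.1),(378.9,263.3)]: print("top z.07",ray(t,p,.07)[:2].round(4))
print("dish top",ray(t,(225+143/3.6,135+214/3.6),.08)[:2].round(4))
sc=d["scene"]; hs=cv2.cvtColor(sc["image"],cv2.COLOR_RGB2HSV)
sv=cv2.inRange(hs,(0,0,110),(180,60,255)); k=[q for q in cv2.findContours(sv,0,2)[0] if cv2.contourArea(q)>250]
for q in k:
    x,y,w,h=cv2.boundingRect(q)
    if x<420 and y>140: print("scene",(x,y,w,h),ray(sc,(x+w/2,y+h/2),.04)[:2].round(4))
g=cv2.resize(np.hstack([sc["image"][140:205,305:400],sc["image"][190:255,225:320]]),None,fx=4,fy=4); cv2.imwrite("pics/crop2.png",g[:,:,::-1])
E
```

```text
mat [[0.3672, -0.0107], [0.7574, -0.0707], [0.7291, -0.258], [0.3372, -0.1934]]
-8.73 0.3948
-9.37 0.3973
80.65 0.1851
81.42 0.1894
centre [ 0.54773608 -0.13319702]
w [101.7 110.8] [ 19.9 119.1] (62, 98, 98, 22) [ 0.2646 -0.1399]
w [210.5  56.6] [45.6 55.3] (187, 27, 50, 59) [ 0.4324 -0.0947]
w [298.6  52.6] [45. 55.] (276, 23, 46, 58) [ 0.5481 -0.1065]
w [389.9  51.9] [45.3 55.7] (366, 22, 48, 59) [ 0.6667 -0.1227]
w [150.8  33.1] [33.  45.6] (133, 8, 37, 45) [ 0.3634 -0.057 ]
w [489.8  66.2] [113.  132.5] (428, 0, 132, 120) [ 0.7972 -0.1589]
top z.07 [ 0.6643 -0.1269]
top z.07 [ 0.5448 -0.1106]
top z.07 [ 0.4281 -0.0996]
dish top [0.6002 0.1961]
```

View pics/crop2.png

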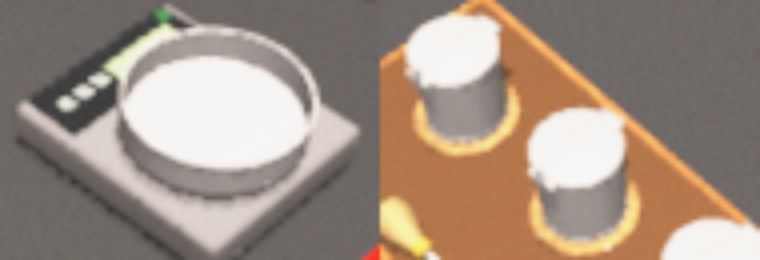

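Request:
apply_moves --moves '[[[0,8.1,0],[0,0,0],85],[[0,8.1,0],[0,0,0],85],[[0,8.1,0],[0,0,0],85],[[0,8.1,0],[0,0,0],85],[[0,8.1,0],[0,0,0],85],[[0,8.1,0],[0,0,0],85],[[0,8.1,0],[0,0,0],85],[[0,8.3,0],[0,0,0],85],[[0,0,0],[0,0,0],85]]'

```text
t: 3.25
tool_pos: [0.5518, -0.2511, 0.4198]
eef_rot: [-178.9, -65.1, 80.8]
force: [-0.4, -0.9, -1.0]
finger_gap: 0.085
grasp_force: 0.0
```

```bash
cat >> h.py <<'E'
def go(s,grasp=None,tcp=None,reach=.054):
    Rm=R.from_euler("xyz",s["eef_rot"],degrees=True).as_matrix()
    t=np.array(tcp) if tcp is not None else np.array(grasp)-reach*Rm[:,2]
    v=Rm.T@(t-s["tool_pos"])*1000
    return "tcp",t.round(4),"shift",v.round(1),"rows",int(np.ceil(np.linalg.norm(v)/50))
def st():
    from workcell import ctrl
    s=ctrl.observe(); print(round(s["t"],2),"q",s["q"].round(1),"p",s["tool_pos"].round(4),"rpy",s["eef_rot"].round(2),"F",s["force"].round(2),"M",s["wrist_torque"].round(3),"gap",round(s["finger_gap"],4),"gf",round(s["grasp_force"],1)); return s
E
python3 - <<'E'
from h import *; s=st()
Rm=R.from_euler("xyz",s["eef_rot"],degrees=True).as_matrix(); print(Rm.round(3))
g=np.array([.546,-.109,.051]); print(go(s,g-.1*Rm[:,2])); print(go(s,g))
import pickle; d=pickle.load(open("snap0.pkl","rb")); print(ray(d["scene"],(359.7,164.5),.08))
E
```

```text
3.25 q [ 61.1  34.2 -36.1  84.3 -41.   92.7  25. ] p [ 0.5518 -0.2511  0.4198] rpy [-178.93  -65.14   80.76] F [-0.38 -0.86 -1.01] M [-1.037  0.131  0.013] gap 0.085 gf 0.0
[[ 0.067  0.99   0.127]
 [ 0.415 -0.144  0.898]
 [ 0.907 -0.008 -0.42 ]]
('tcp', array([ 0.5264, -0.2474,  0.1157]), 'shift', array([-276. ,  -23.2,  127.9]), 'rows', 7)
('tcp', array([ 0.5391, -0.1575,  0.0737]), 'shift', array([-276. ,  -23.2,  227.9]), 'rows', 8)
[0.60857702 0.19653528 0.08      ]
```

Request:
apply_moves --moves '[[[0,0,0],[-34.5,-3,16],85],[[0,0,0],[-34.5,-3,16],85],[[0,0,0],[-34.5,-3,16],85],[[0,0,0],[-34.5,-3,16],85],[[0,0,0],[-34.5,-3,16],85],[[0,0,0],[-34.5,-3,16],85],[[0,0,0],[-34.5,-3,16],85],[[0,0,0],[-34.5,-3,16],85],[[0,0,0],[0,0,0],85]]'

```text
t: 4.15
tool_pos: [0.5271, -0.2449, 0.1156]
eef_rot: [-179.0, -65.0, 81.1]
force: [-1.1, -0.0, -0.8]
finger_gap: 0.0851
grasp_force: 0.0
```

```bash
python3 - <<'E'
from h import *; s=st()
print(go(s,[.546,-.109,.051]))
from workcell import eyes; c=eyes.snapshot("wrist"); cv2.imwrite("pics/w2.png",c["image"][:,:,::-1])
E
```

```text
4.15 q [ 59.6  53.2 -31.2  96.4 -33.4  72.2  45.3] p [ 0.5271 -0.2449  0.1156] rpy [-178.97  -64.97   81.14] F [-1.08 -0.04 -0.84] M [-0.953  0.138  0.077] gap 0.0851 gf 0.0
('tcp', array([ 0.5394, -0.1575,  0.0738]), 'shift', array([-0.5,  0.4, 97.7]), 'rows', 2)
```

View pics/w2.png

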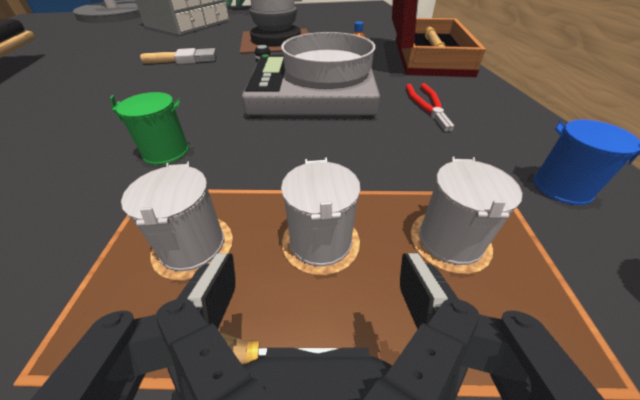

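The wrist view has the middle pot centred at (320,215) between the fingers. The cork discs sit at about (192,246), (321,242) and (452,239), and the graver handle at (240,352) lies left and below.

```bash
python3 - <<'E'
from h import *; from workcell import eyes
s=st(); c=eyes.snapshot("wrist")
T=np.eye(4); T[:3,:3]=R.from_euler("xyz",s["eef_rot"],degrees=True).as_matrix(); T[:3,3]=s["tool_pos"]
c["pose"]=T@c["mount"]
hsv=cv2.cvtColor(c["image"],cv2.COLOR_RGB2HSV)
for x0,x1,cx in((140,235,187),(270,365,320),(405,497,460)):
    # cork: lighter, less saturated than leather; print lower arc extents
    m=cv2.inRange(hsv,(8,80,150),(25,200,255)); m[:, :x0]=0; m[:,x1:]=0; m[:205]=0; m[278:]=0
    pts=cv2.findNonZero(m); 
    if pts is None: print("none"); continue
    x,y,w,h=cv2.boundingRect(pts); print((x,y,w,h), "left/right mid", ray(c,(x+w/2,242),.005)[:2].round(4), "front edge",ray(c,(x+w/2,y+h),.005)[:2].round(4))
E
```

```text
4.2 q [ 59.7  53.  -31.4  96.3 -33.5  72.4  45.3] p [ 0.5287 -0.2451  0.1189] rpy [-179.56  -65.     81.66] F [1.43 0.31 0.31] M [-0.912  0.119  0.002] gap 0.0851 gf 0.0
(149, 221, 83, 57) left/right mid [ 0.4308 -0.0911] front edge [ 0.4373 -0.13  ]
(280, 230, 78, 47) left/right mid [ 0.5492 -0.108 ] front edge [ 0.5439 -0.1442]
(409, 219, 81, 57) left/right mid [ 0.669  -0.1251] front edge [ 0.6525 -0.1586]
```

Request:
apply_moves --moves '[[[0,0,0],[0,1,35],85],[[0,0,0],[0,0,35],85],[[0,0,0],[0,0,28],85],[[0,0,0],[0,0,0],85]]'

```text
t: 4.65
tool_pos: [0.5431, -0.1532, 0.0811]
eef_rot: [179.7, -65.1, 82.7]
force: [-0.2, -0.2, 0.8]
finger_gap: 0.0849
grasp_force: 0.0
```

```bash
cat >> h.py <<'E'
def weigh(n=8):
    from workcell import ctrl,eyes
    L=[]
    for i in range(n):
        s=ctrl.observe(); L.append(np.r_[s["force"],s["wrist_torque"],s["tau"][[1,3]],s["tool_pos"]*1000]); c=eyes.snapshot("wrist")
    L=np.array(L); print("mean",L.mean(0).round(3)); print("std",L.std(0).round(3)); return c
E
python3 - <<'E'
from h import *; s=st(); print(go(s,[.547,-.109,.051])); c=weigh(8); cv2.imwrite("pics/w3.png",c["image"][:,:,::-1])
E
```

```text
4.65 q [ 55.2  55.2 -34.1 102.6 -36.9  61.5  47.6] p [ 0.5431 -0.1532  0.0811] rpy [179.7  -65.12  82.68] F [-0.24 -0.16  0.78] M [-0.846  0.143  0.037] gap 0.0849 gf 0.0
('tcp', array([ 0.5405, -0.1576,  0.0737]), 'shift', array([-8.6, -2.1, -1.2]), 'rows', 1)
mean [-9.70000e-02 -3.54000e-01  2.77000e-01 -9.27000e-01  1.39000e-01
  1.70000e-02 -5.47620e+01 -9.26900e+00  5.43342e+02 -1.57836e+02
  8.00870e+01]
std [0.459 0.426 0.217 0.034 0.027 0.036 0.525 0.387 0.336 2.131 0.737]
```

View pics/w3.png

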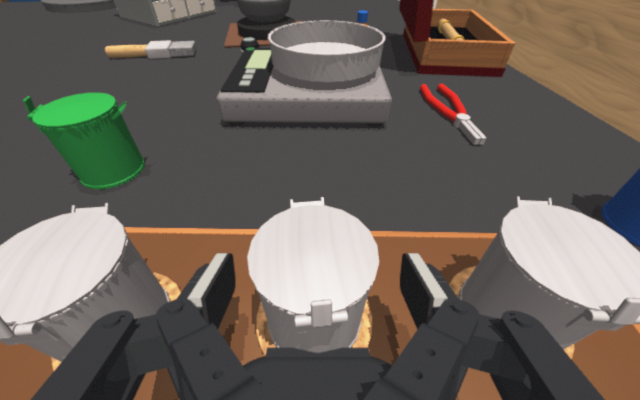

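Request:
apply_moves --moves '[[[0,0,0],[-6,-1,2],85],[[0,0,0],[0,0,0],50],[[0,0,0],[0,0,0],45],[[0,0,0],[0,0,0],45],[[0,0,0],[0,0,0],45],[[0,0,0],[0,0,0],45],[[0,0,0],[0,0,0],45]]' --grip_force 40

```text
t: 5.75
tool_pos: [0.5412, -0.1583, 0.0719]
eef_rot: [-180.0, -65.0, 82.0]
force: [-0.4, -0.5, -2.0]
finger_gap: 0.056
grasp_force: 42.3
```

```bash
python3 - <<'E'
from h import *; weigh(4); st()
E
```

```text
mean [-2.38000e-01 -3.93000e-01 -1.25300e+00 -1.06900e+00  2.18000e-01
  7.00000e-02 -5.55430e+01 -9.28900e+00  5.41167e+02 -1.58303e+02
  7.18950e+01]
std [0.72  0.471 0.554 0.025 0.025 0.039 0.026 0.004 0.015 0.006 0.008]
5.95 q [ 55.4  55.9 -33.6 102.4 -36.7  61.2  48. ] p [ 0.5412 -0.1583  0.0719] rpy [180.   -64.98  82.01] F [-0.52 -0.53 -1.03] M [-1.127  0.258  0.035] gap 0.0561 gf 42.3
```

Request:
apply_moves --moves '[[[0,0,0],[9,0,-4],45],[[0,0,0],[18,0,-8.5],45],[[0,0,0],[18,0,-8.5],45],[[0,0,0],[9,0,-4],45],[[0,0,0],[0,0,0],45],[[0,0,0],[0,0,0],45],[[0,0,0],[0,0,0],45]]'

```text
t: 6.65
tool_pos: [0.5408, -0.1581, 0.1306]
eef_rot: [-179.8, -65.0, 81.8]
force: [-0.4, -0.4, -2.5]
finger_gap: 0.0556
grasp_force: 42.6
```

```bash
python3 - <<'E'
from h import *; weigh(14); st()
E
```

```text
mean [ 2.70000e-02 -3.33000e-01 -2.53400e+00 -1.41700e+00  2.01000e-01
  3.00000e-03 -5.45060e+01 -1.18000e+01  5.41086e+02 -1.58067e+02
  1.31095e+02]
std [0.343 0.42  0.575 0.023 0.026 0.028 0.178 0.031 0.161 0.032 0.351]
7.35 q [ 56.3  50.4 -35.  102.9 -37.9  64.6  44.8] p [ 0.5412 -0.1581  0.1315] rpy [179.99 -64.99  82.02] F [ 0.18  0.02 -2.22] M [-1.357  0.216  0.027] gap 0.056 gf 42.6
```

Lifted weight is about 2.8 N, so the middle pot is heavy (silver). I carry it to the dish.

Request:
apply_moves --moves '[[[0,0,0],[12,0,-6],45],[[0,0,0],[25,0,-11],45],[[0,0,0],[25,0,-11],45],[[0,0,0],[15,1.5,10],45],[[0,0,0],[15,1.5,30],45],[[0,0,0],[15.6,1.5,34],45],[[0,0,0],[15.6,1.5,34],45],[[0,0,0],[15.6,1.5,34],45],[[0,0,0],[15.6,1.5,34],45],[[0,0,0],[15.6,1.5,34],45],[[0,0,0],[15.6,1.5,34],45],[[0,0,0],[15.6,1.5,34],45]]' --grip_force 70

```text
t: 8.55
tool_pos: [0.597, 0.1513, 0.2081]
eef_rot: [-179.9, -65.0, 82.0]
force: [0.9, 0.1, -2.3]
finger_gap: 0.0549
grasp_force: 74.0
```

Request:
apply_moves --moves '[[[0,-4,0],[8,1,20],45],[[0,-8,0],[4,1,10],45],[[0,-8,0],[0,0,0],45],[[0,-8,0],[0,0,0],45],[[0,-8,0],[0,0,0],45],[[0,-8,0],[0,0,0],45],[[0,-8,0],[0,0,0],45],[[0,-8,0],[0,0,0],45],[[0,-8,0],[0,0,0],45],[[0,-7,0],[0,0,0],45],[[0,0,0],[0,0,0],45]]'

```text
t: 9.65
tool_pos: [0.602, 0.1868, 0.2044]
eef_rot: [-179.8, 9.9, 82.5]
force: [-0.5, 1.2, -2.3]
finger_gap: 0.0552
grasp_force: 75.1
```

```bash
python3 - <<'E'
from h import *; s=st(); Rm=R.from_euler("xyz",s["eef_rot"],degrees=True).as_matrix(); print(Rm.round(3),(s["tool_pos"]+.054*Rm[:,2]).round(4)); print(go(s,[.599,.156,.135]))
E
```

```text
9.65 q [-25.1  29.9   1.4  97.5   9.   58.2 -36.5] p [0.602  0.1868 0.2044] rpy [-179.8     9.87   82.54] F [-0.47  1.19 -2.34] M [ 0.479 -0.025  0.02 ] gap 0.0552 gf 75.1
[[ 0.128  0.991 -0.026]
 [ 0.977 -0.13  -0.169]
 [-0.171 -0.003 -0.985]] [0.6006 0.1776 0.1511]
('tcp', array([0.6004, 0.1652, 0.1882]), 'shift', array([-18.6,   1.3,  19.6]), 'rows', 1)
```

Request:
apply_moves --moves '[[[0,0,0],[-9,0.5,8],45],[[0,0,0],[-9,0.5,8],45],[[0,-5,0],[4.7,0,0],45],[[0,-5,0],[4.7,0,0],45],[[0,-5,0],[4.7,0,0],45],[[0,-2.5,0],[2.3,0,0],45],[[0,-2.5,0],[2.3,0,0],45],[[0,-2.5,0],[2.3,0,0],45],[[0,-2.5,0],[2.3,0,0],45],[[0,-2.5,0],[2.3,0,0],45],[[0,-2.5,0],[2.3,0,0],45],[[0,-2.5,0],[2.3,0,0],45]]'

```text
t: 10.85
tool_pos: [0.6064, 0.1862, 0.1805]
eef_rot: [-180.0, 42.7, 82.0]
force: [-0.8, 0.1, -2.0]
finger_gap: 0.0548
grasp_force: 75.1
```

Request:
apply_moves --moves '[[[0,-2.5,0],[2.3,0,0],45],[[0,-2.5,0],[2.3,0,0],45],[[0,-2.5,0],[2.3,0,0],45],[[0,-2.5,0],[2.3,0,0],45],[[0,0,0],[0,0,0],45],[[0,0,0],[0,0,0],45],[[0,0,0],[0,0,0],45]]'

```text
t: 11.55
tool_pos: [0.6074, 0.1925, 0.1745]
eef_rot: [179.9, 52.5, 81.9]
force: [0.0, -0.1, -1.1]
finger_gap: 0.055
grasp_force: 75.4
```

```bash
python3 - <<'E'
from h import *; s=st(); weigh(6)
from workcell import eyes; c=eyes.snapshot("scene"); a=cv2.resize(c["image"][60:300,240:480],None,fx=2.4,fy=2.4); cv2.imwrite("pics/s1.png",a[:,:,::-1])
E
```

```text
11.55 q [-42.2  45.3  13.1  88.2  29.7  84.7 -51.1] p [0.6074 0.1925 0.1745] rpy [179.93  52.5   81.91] F [ 0.04 -0.15 -1.07] M [ 0.983 -0.16   0.095] gap 0.055 gf 75.4
mean [-2.30000e-01 -3.90000e-02 -9.34000e-01  1.01600e+00 -1.36000e-01
  1.40000e-02 -5.94960e+01 -1.74740e+01  6.07356e+02  1.92476e+02
  1.74595e+02]
std [0.494 0.592 0.327 0.034 0.041 0.037 0.173 0.02  0.044 0.074 0.07 ]
```

View pics/s1.png

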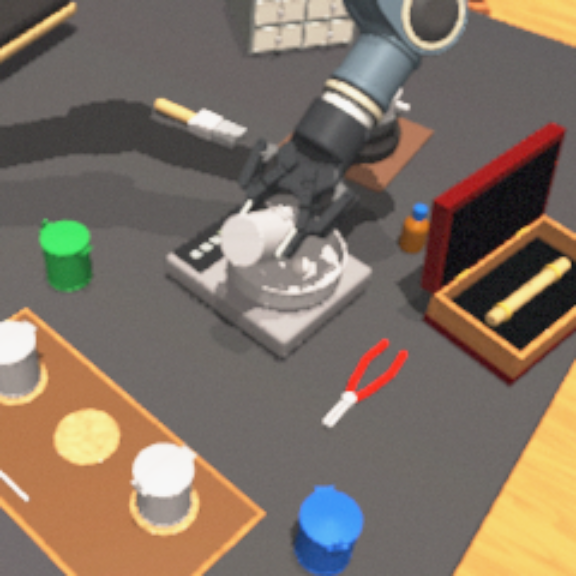

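The scene view shows the pot tipped over the dish with bright beads at about (305,265) of the crop, inside it. Measured weight fell by 1.5 N, so both beads are out. Now I right the pot and carry it back.

Request:
apply_moves --moves '[[[0,0,0],[-13,0,-10],45],[[0,0,0],[-27,0,-20],45],[[0,5,0],[-4.7,0,0],45],[[0,8,0],[-7.5,0,0],45],[[0,8,0],[-7.5,0,0],45],[[0,8,0],[-7.5,0,0],45],[[0,8,0],[-7.5,0,0],45],[[0,8,0],[-7.5,0,0],45],[[0,8,0],[-7.5,0,0],45],[[0,8,0],[-7.5,0,0],45],[[0,8,0],[-7.5,0,0],45],[[0,8,0],[-7.5,0,0],45]]'

```text
t: 13.1
tool_pos: [0.5984, 0.1282, 0.247]
eef_rot: [179.7, -24.8, 82.2]
force: [-1.1, 0.2, -1.6]
finger_gap: 0.0552
grasp_force: 75.3
```

Request:
apply_moves --moves '[[[0,8,0],[-7.5,0,0],45],[[0,8,0],[-7.5,0,0],45],[[0,8,0],[-7.5,0,0],45],[[0,8,0],[-7.5,0,0],45],[[0,8,0],[-7.5,0,0],45],[[0,0.5,0],[0,0,0],45],[[0,0,0],[0,0,0],45]]'

```text
t: 13.8
tool_pos: [0.5948, 0.0995, 0.2204]
eef_rot: [-179.9, -64.9, 81.7]
force: [0.5, 0.9, -0.9]
finger_gap: 0.0553
grasp_force: 75.4
```

```bash
python3 - <<'E'
from h import *; s=st(); print(go(s,tcp=[.5412,-.1583,.132])); weigh(6)
from workcell import eyes; c=eyes.snapshot("top"); a=cv2.resize(c["image"][150:260,215:320],None,fx=5,fy=5); cv2.imwrite("pics/t2.png",a[:,:,::-1])
E
```

```text
13.8 q [ 35.6  39.7 -39.2 109.6 -58.5  50.2  40.6] p [0.5948 0.0995 0.2204] rpy [-179.88  -64.92   81.75] F [ 0.5   0.89 -0.92] M [-1.084  0.123 -0.073] gap 0.0553 gf 75.4
('tcp', array([ 0.5412, -0.1583,  0.132 ]), 'shift', array([-191.4,  -16.5, -200.5]), 'rows', 6)
mean [ 1.50000e-02  2.29000e-01 -9.07000e-01 -1.11300e+00  1.56000e-01
 -2.40000e-02 -4.52850e+01 -1.50190e+01  5.94480e+02  1.02997e+02
  2.22314e+02]
std [0.967 0.58  0.511 0.031 0.019 0.039 0.915 0.239 0.231 1.835 0.951]
```

View pics/t2.png

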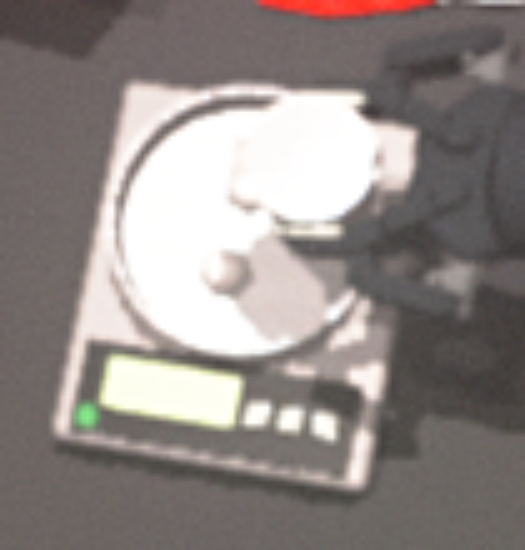

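One bead shows in the dish at (228,270), and the other is partly hidden under the pot at (245,190).

Request:
apply_moves --moves '[[[0,0,0],[-8,-1,-17],45],[[0,0,0],[-16,-2.5,-35],45],[[0,0,0],[-16,-2.5,-35],45],[[0,0,0],[-16,-2.5,-35],45],[[0,0,0],[-16,-2.5,-35],45],[[0,0,0],[-16,-2.5,-35],45],[[0,0,0],[-16,-2.5,-35],45],[[0,0,0],[-31,-1,3],45],[[0,0,0],[-27,0,13],45],[[0,0,0],[-20,0,9],45],[[0,0,0],[0,0,0],45],[[0,0,0],[0,0,0],45]]'

```text
t: 15.35
tool_pos: [0.5414, -0.1539, 0.1418]
eef_rot: [-180.0, -65.0, 82.0]
force: [0.7, 0.3, -0.2]
finger_gap: 0.0545
grasp_force: 75.4
```

```bash
python3 - <<'E'
from h import *; s=st(); print(go(s,tcp=[.5412,-.1583,.0725]))
E
```

```text
15.35 q [ 51.8  47.4 -28.6 103.5 -42.9  67.5  48.2] p [ 0.5414 -0.1539  0.1418] rpy [-179.98  -65.01   81.98] F [ 0.65  0.3  -0.23] M [-1.072  0.109  0.014] gap 0.0545 gf 75.4
('tcp', array([ 0.5412, -0.1583,  0.0725]), 'shift', array([-64.6,   0.4,  25.3]), 'rows', 2)
```

Request:
apply_moves --moves '[[[0,0,0],[-20,0,8],45],[[0,0,0],[-26,0,10],45],[[0,0,0],[-12,0,5],45],[[0,0,0],[-4,0.4,1.5],45],[[0,0,0],[0,0,0],45],[[0,0,0],[0,0,0],45],[[0,0,0],[0,0,0],45]]'

```text
t: 16.05
tool_pos: [0.5417, -0.1576, 0.0759]
eef_rot: [179.8, -65.0, 82.2]
force: [-0.2, 0.3, -1.0]
finger_gap: 0.0554
grasp_force: 75.4
```

```bash
python3 - <<'E'
from h import *; weigh(4);s=st(); print(go(s,tcp=[.5412,-.1583,.0723]))
E
```

```text
mean [-5.70000e-02  1.31000e-01 -1.03300e+00 -1.13200e+00  1.74000e-01
 -1.10000e-02 -5.59410e+01 -9.92000e+00  5.41542e+02 -1.57610e+02
  7.56390e+01]
std [0.337 0.161 0.369 0.017 0.041 0.027 0.1   0.009 0.105 0.029 0.203]
16.25 q [ 51.2  53.6 -27.4 102.8 -41.8  64.   52.2] p [ 0.5413 -0.1576  0.0752] rpy [179.9  -64.98  82.1 ] F [-0.62 -0.64 -1.36] M [-1.222  0.092 -0.014] gap 0.0551 gf 75.4
('tcp', array([ 0.5412, -0.1583,  0.0723]), 'shift', array([-2.9, -0. ,  0.6]), 'rows', 1)
```

Request:
apply_moves --moves '[[[0,0,0],[-1.5,0,0.4],45],[[0,0,0],[-1.5,0,0.5],45],[[0,0,0],[0,0,0],45],[[0,0,0],[0,0,0],45],[[0,0,0],[0,0,0],45]]'

```text
t: 16.75
tool_pos: [0.5412, -0.158, 0.0719]
eef_rot: [180.0, -65.0, 82.0]
force: [-1.0, -0.6, 2.3]
finger_gap: 0.0553
grasp_force: 75.6
```

```bash
python3 - <<'E'
from h import *; weigh(6)
E
```

```text
mean [-5.79000e-01 -1.39800e+00  2.95300e+00 -4.74000e-01  2.15000e-01
  1.09000e-01 -5.42030e+01 -9.26300e+00  5.41208e+02 -1.58021e+02
  7.19440e+01]
std [0.631 0.399 0.426 0.087 0.03  0.023 0.17  0.049 0.009 0.015 0.006]
```

Request:
apply_moves --moves '[[[0,0,0],[0,0,0],60],[[0,0,0],[0,0,0],70],[[0,0,0],[0,0,0],85],[[0,0,0],[0,0,0],85],[[0,0,0],[0,0,0],85],[[0,0,0],[0,0,-20],85],[[0,0,0],[0,0,-40],85],[[0,0,0],[0,0,-40],85],[[0,0,0],[0,30,0],85],[[0,0,0],[0,45,0],85],[[0,0,0],[0,45,0],85],[[0,0,0],[0,0,0],85]]' --grip_force 40

```text
t: 18.25
tool_pos: [0.6525, -0.2626, 0.115]
eef_rot: [179.1, -65.1, 82.9]
force: [0.2, 0.2, 0.8]
finger_gap: 0.0853
grasp_force: 0.0
```

```bash
python3 - <<'E'
from h import *; s=st(); print(go(s,[.668,-.1265,.050])); 
from workcell import eyes; c=eyes.snapshot("wrist")
T=np.eye(4); T[:3,:3]=R.from_euler("xyz",s["eef_rot"],degrees=True).as_matrix(); T[:3,3]=s["tool_pos"]; c["pose"]=T@c["mount"]
hsv=cv2.cvtColor(c["image"],cv2.COLOR_RGB2HSV); m=cv2.inRange(hsv,(0,0,80),(180,60,255)); m[290:]=0; m[:150]=0
m=cv2.morphologyEx(m,cv2.MORPH_OPEN,np.ones((9,9)))
for k in cv2.findContours(m,0,2)[0]:
    if cv2.contourArea(k)>1500:
        x,y,w,h=cv2.boundingRect(k); print((x,y,w,h),ray(c,(x+w/2,y+h/2),.04).round(4))
print("expected px", proj(c,[.668,-.1265,.04]),proj(c,[.548,-.1095,.04]))
E
```

```text
18.25 q [ 48.2  58.3 -24.5  79.4 -38.5  78.7  41.3] p [ 0.6525 -0.2626  0.115 ] rpy [179.14 -65.06  82.88] F [0.18 0.18 0.8 ] M [-0.895  0.097 -0.021] gap 0.0853 gf 0.0
('tcp', array([ 0.6611, -0.175 ,  0.0728]), 'shift', array([-1.1, -3.7, 97.6]), 'rows', 2)
(49, 150, 510, 140) [ 0.6603 -0.1311  0.04  ]
(0, 150, 84, 119) [ 0.4431 -0.0902  0.04  ]
expected px [312.61747565 214.98579847] [166.87342673 214.08735647]
```

```bash
cat > seg.py <<'E'
from h import *; from workcell import eyes
import sys
s=st(); c=eyes.snapshot("wrist")
T=np.eye(4); T[:3,:3]=R.from_euler("xyz",s["eef_rot"],degrees=True).as_matrix(); T[:3,3]=s["tool_pos"]; c["pose"]=T@c["mount"]
hsv=cv2.cvtColor(c["image"],cv2.COLOR_RGB2HSV)
for r in (215,225,235):
    m=((hsv[r,:,1]<60)&(hsv[r,:,2]>60)).astype(int); e=np.flatnonzero(np.diff(np.r_[0,m,0])).reshape(-1,2)
    print(r,[q.tolist() for q in e if q[1]-q[0]>20])
g=np.array(eval(sys.argv[1])); print("exp px",proj(c,g).round(1)); print(go(s,g))
E
python3 seg.py "[.668,-.1265,.05]"
```

```text
18.3 q [ 48.3  58.2 -24.4  79.7 -38.4  78.7  41.3] p [ 0.6497 -0.2629  0.114 ] rpy [179.63 -65.04  82.49] F [-0.1  -0.31  0.26] M [-0.943  0.12  -0.001] gap 0.0846 gf 0.0
215 [[0, 80], [128, 211], [281, 348], [398, 548]]
225 [[0, 88], [135, 215], [283, 347], [400, 530]]
235 [[0, 87], [142, 216], [284, 345], [403, 525]]
exp px [316.4 205.2]
('tcp', array([ 0.6613, -0.175 ,  0.0728]), 'shift', array([ 0. , -0.6, 97.8]), 'rows', 2)
```

Request:
apply_moves --moves '[[[0,0,0],[0,-1,35],85],[[0,0,0],[0,0,35],85],[[0,0,0],[-1,0,28],85],[[0,0,0],[0,0,0],85],[[0,0,0],[0,0,0],85],[[0,0,0],[0,0,0],85],[[0,0,0],[0,0,0],85]]'

```text
t: 19.05
tool_pos: [0.6585, -0.1789, 0.0718]
eef_rot: [179.9, -64.9, 82.0]
force: [-0.4, 0.2, 0.2]
finger_gap: 0.085
grasp_force: 0.0
```

```bash
python3 - <<'E'
from h import *; weigh(6); s=st(); print(go(s,[.668,-.1265,.049]))
E
```

```text
mean [-3.00000e-02 -3.83000e-01  8.40000e-02 -9.37000e-01  1.22000e-01
  1.20000e-02 -6.37240e+01 -1.36090e+01  6.58625e+02 -1.78108e+02
  7.18040e+01]
std [0.665 0.518 0.586 0.017 0.022 0.022 0.078 0.064 0.055 0.554 0.034]
19.35 q [ 44.6  59.4 -26.3  86.2 -41.   69.1  43.7] p [ 0.6587 -0.1771  0.0717] rpy [179.96 -64.98  82.02] F [0.35 0.02 0.17] M [-0.89   0.134  0.042] gap 0.0852 gf 0.0
('tcp', array([ 0.6612, -0.175 ,  0.0718]), 'shift', array([1.2, 2.2, 2.2]), 'rows', 1)
```

Request:
apply_moves --moves '[[[0,0,0],[0,1,2],85],[[0,0,0],[0,0,0],50],[[0,0,0],[0,0,0],45],[[0,0,0],[0,0,0],45],[[0,0,0],[0,0,0],45],[[0,0,0],[0,0,0],45],[[0,0,0],[9,0,-4],45],[[0,0,0],[18,0,-8.5],45],[[0,0,0],[18,0,-8.5],45],[[0,0,0],[9,0,-4],45],[[0,0,0],[0,0,0],45],[[0,0,0],[0,0,0],45]]' --grip_force 60

```text
t: 20.55
tool_pos: [0.6598, -0.1751, 0.1305]
eef_rot: [179.9, -64.9, 82.1]
force: [-0.5, -0.3, -0.8]
finger_gap: 0.0551
grasp_force: 63.2
```

```bash
python3 - <<'E'
from h import *; weigh(12); st()
E
```

```text
mean [-1.70000e-02 -2.10000e-02 -1.52200e+00 -1.24300e+00  1.76000e-01
 -7.00000e-03 -6.35860e+01 -1.56520e+01  6.59697e+02 -1.74966e+02
  1.29671e+02]
std [0.501 0.608 0.656 0.038 0.026 0.032 0.464 0.17  0.161 0.074 0.36 ]
21.15 q [ 44.8  54.7 -27.   86.7 -41.8  71.5  40.5] p [ 0.66   -0.175   0.1301] rpy [180.   -65.    82.01] F [ 0.15 -0.27 -1.79] M [-1.228  0.198  0.047] gap 0.055 gf 63.2
```

Pot A (far) weighs 1.6 N, so it holds glass. I set it back down.

Request:
apply_moves --moves '[[[0,0,0],[-9,0,4],45],[[0,0,0],[-18,0,8.5],45],[[0,0,0],[-16,0,7.5],45],[[0,0,0],[-6,0,2.8],45],[[0,0,0],[-3,0,1.4],45],[[0,0,0],[-2,0,0.8],45],[[0,0,0],[0,0,0],45],[[0,0,0],[0,0,0],45],[[0,0,0],[0,0,0],45]]'

```text
t: 22.05
tool_pos: [0.6602, -0.1754, 0.0712]
eef_rot: [179.9, -64.9, 82.1]
force: [0.4, -0.1, -2.4]
finger_gap: 0.0553
grasp_force: 63.3
```

```bash
python3 - <<'E'
from h import *; weigh(5)
E
```

```text
mean [ 3.66000e-01 -1.42000e-01 -1.81800e+00 -1.20000e+00  1.89000e-01
 -1.10000e-02 -6.45530e+01 -1.38350e+01  6.60088e+02 -1.75311e+02
  7.10650e+01]
std [0.412 0.46  0.507 0.038 0.03  0.024 0.083 0.06  0.068 0.058 0.073]
```

Still carrying weight, so I lower a little more.

Request:
apply_moves --moves '[[[0,0,0],[-0.8,0,0.4],45],[[0,0,0],[0,0,0],45],[[0,0,0],[0,0,0],45]]'

```text
t: 22.6
tool_pos: [0.6601, -0.1752, 0.0708]
eef_rot: [179.9, -65.1, 82.1]
force: [-2.1, -2.2, 5.1]
finger_gap: 0.0554
grasp_force: 63.6
```

```bash
python3 - <<'E'
from h import *; weigh(4)
E
```

```text
mean [-2.21800e+00 -2.69300e+00  5.21000e+00 -1.64000e-01  1.85000e-01
  3.02000e-01 -6.07240e+01 -1.28460e+01  6.60063e+02 -1.75217e+02
  7.08250e+01]
std [0.545 0.348 0.569 0.039 0.028 0.035 0.128 0.04  0.011 0.012 0.016]
```

Request:
apply_moves --moves '[[[0,0,0],[0,0,0],60],[[0,0,0],[0,0,0],70],[[0,0,0],[0,0,0],85],[[0,0,0],[0,0,0],85],[[0,0,0],[0,0,0],85],[[0,0,0],[0,0,-20],85],[[0,0,0],[0,0,-40],85],[[0,0,0],[0,0,-40],85],[[0,0,0],[0,-35,0],85],[[0,0,0],[0,-45,0],85],[[0,0,0],[0,-45,0],85],[[0,0,0],[0,-45,0],85]]' --grip_force 40

```text
t: 24.0
tool_pos: [0.4773, -0.2409, 0.1121]
eef_rot: [179.9, -65.0, 82.1]
force: [-0.1, -0.1, -0.5]
finger_gap: 0.0849
grasp_force: 0.0
```

Request:
apply_moves --moves '[[[0,0,0],[0,-45,0],85],[[0,0,0],[0,-25,0],85],[[0,0,0],[0,0,0],85],[[0,0,0],[0,0,0],85],[[0,0,0],[0,0,0],85]]'

```text
t: 24.5
tool_pos: [0.411, -0.2316, 0.1123]
eef_rot: [179.7, -65.0, 82.3]
force: [-0.0, 0.3, 0.5]
finger_gap: 0.0856
grasp_force: 0.0
```

```bash
python3 seg.py "[.430,-.0930,.049]"
```

```text
24.5 q [ 62.9  46.8 -24.1 109.9 -35.9  71.8  57.7] p [ 0.411  -0.2316  0.1123] rpy [179.73 -64.97  82.27] F [-0.02  0.3   0.54] M [-0.95   0.153 -0.049] gap 0.0856 gf 0.0
215 [[0, 237], [285, 353], [420, 502], [545, 640]]
225 [[0, 235], [286, 352], [415, 494], [542, 640]]
235 [[0, 232], [288, 350], [416, 487], [546, 637]]
exp px [316.5 202.3]
('tcp', array([ 0.4232, -0.1415,  0.0718]), 'shift', array([ 1.8, -0.5, 99.6]), 'rows', 2)
```

Request:
apply_moves --moves '[[[0,0,0],[1,1,35],85],[[0,0,0],[0,0,35],85],[[0,0,0],[0,0,30],85],[[0,0,0],[0,0,0],85],[[0,0,0],[0,0,0],85],[[0,0,0],[0,0,0],85]]'

```text
t: 25.15
tool_pos: [0.4241, -0.1425, 0.0707]
eef_rot: [179.8, -64.9, 82.1]
force: [-0.3, 0.1, 0.1]
finger_gap: 0.0845
grasp_force: 0.0
```

```bash
python3 - <<'E'
from h import *; weigh(6); s=st(); print(go(s,[.431,-.0930,.049]))
E
```

```text
mean [-2.9100e-01  2.5700e-01  7.2000e-02 -9.1700e-01  1.4700e-01 -1.3000e-02
 -4.8373e+01 -5.5010e+00  4.2381e+02 -1.4255e+02  7.0765e+01]
std [0.515 0.422 0.159 0.027 0.02  0.015 0.092 0.117 0.238 0.169 0.058]
25.45 q [ 58.5  50.  -27.5 116.8 -41.2  59.8  60.8] p [ 0.4234 -0.1421  0.0708] rpy [179.93 -64.96  82.01] F [0.27 0.42 0.49] M [-0.902  0.151 -0.002] gap 0.085 gf 0.0
('tcp', array([ 0.4241, -0.1414,  0.0719]), 'shift', array([1.2, 0.6, 0.2]), 'rows', 1)
```

Request:
apply_moves --moves '[[[0,0,0],[1,0.5,0],85],[[0,0,0],[0,0,0],50],[[0,0,0],[0,0,0],45],[[0,0,0],[0,0,0],45],[[0,0,0],[0,0,0],45],[[0,0,0],[0,0,0],45],[[0,0,0],[9,0,-4],45],[[0,0,0],[18,0,-8.5],45],[[0,0,0],[18,0,-8.5],45],[[0,0,0],[9,0,-4],45],[[0,0,0],[0,0,0],45],[[0,0,0],[0,0,0],45]]' --grip_force 60

```text
t: 26.65
tool_pos: [0.4236, -0.141, 0.1306]
eef_rot: [-180.0, -64.9, 82.0]
force: [0.4, -0.0, -3.1]
finger_gap: 0.0557
grasp_force: 63.6
```

```bash
python3 - <<'E'
from h import *; weigh(12); st()
E
```

```text
mean [-2.38000e-01  6.70000e-02 -2.81600e+00 -1.42200e+00  2.04000e-01
 -3.00000e-03 -4.70290e+01 -8.44100e+00  4.23690e+02 -1.40921e+02
  1.30653e+02]
std [0.353 0.348 0.357 0.021 0.028 0.026 0.28  0.052 0.124 0.048 0.226]
27.25 q [ 59.2  43.4 -28.8 117.3 -42.1  64.3  57. ] p [ 0.4238 -0.1409  0.1311] rpy [-179.99  -65.     82.  ] F [ 0.95  0.36 -2.93] M [-1.44   0.135 -0.012] gap 0.0556 gf 63.6
```

The near pot weighs 2.85 N, so it is silver. I carry it to the dish.

Request:
apply_moves --moves '[[[0,0,0],[12,0,-6],45],[[0,0,0],[25,0,-11],45],[[0,0,0],[25,0,-11],45],[[0,0,0],[15,6,10],45],[[0,0,0],[16,14,34],45],[[0,0,0],[16.2,14.6,35],45],[[0,0,0],[16.2,14.6,35],45],[[0,0,0],[16.2,14.6,35],45],[[0,0,0],[16.2,14.6,35],45],[[0,0,0],[16.2,14.6,35],45],[[0,0,0],[16.2,14.6,35],45],[[0,0,0],[16.2,14.6,35],45]]' --grip_force 70

```text
t: 28.45
tool_pos: [0.5897, 0.1652, 0.2079]
eef_rot: [-179.8, -65.0, 81.9]
force: [0.7, 0.2, -2.1]
finger_gap: 0.0552
grasp_force: 74.1
```

Request:
apply_moves --moves '[[[0,-4,0],[6,6,14],45],[[0,-8,0],[2,2,6],45],[[0,-8,0],[0,0,0],45],[[0,-8,0],[0,0,0],45],[[0,-8,0],[0,0,0],45],[[0,-8,0],[0,0,0],45],[[0,-8,0],[0,0,0],45],[[0,-8,0],[0,0,0],45],[[0,-8,0],[0,0,0],45],[[0,-7,0],[0,0,0],45],[[0,0,0],[0,0,0],45]]'

```text
t: 29.55
tool_pos: [0.5985, 0.1894, 0.205]
eef_rot: [-179.8, 9.9, 82.5]
force: [0.1, 0.5, -3.4]
finger_gap: 0.0554
grasp_force: 75.1
```

```bash
python3 - <<'E'
from h import *; s=st(); print(go(s,[.601,.152,.139])); weigh(3)
E
```

```text
29.55 q [-25.9  29.7   2.   97.9   8.6  58.1 -36.6] p [0.5985 0.1894 0.205 ] rpy [-179.79    9.88   82.53] F [ 0.11  0.51 -3.45] M [0.462 0.01  0.006] gap 0.0554 gf 75.1
('tcp', array([0.6024, 0.1612, 0.1922]), 'shift', array([-24.9,   7.6,  17.3]), 'rows', 1)
mean [-2.04000e-01 -7.40000e-02 -2.74900e+00  3.47000e-01 -1.40000e-02
  2.00000e-03 -5.15770e+01 -2.17440e+01  5.98912e+02  1.86954e+02
  2.05128e+02]
std [0.224 0.619 0.527 0.095 0.018 0.002 0.239 0.046 0.384 1.983 0.168]
```

Request:
apply_moves --moves '[[[0,0,0],[-10,3,8],45],[[0,0,0],[-9,3,8],45],[[0,-5,0],[4.7,0,0],45],[[0,-5,0],[4.7,0,0],45],[[0,-5,0],[4.7,0,0],45],[[0,-2.5,0],[2.3,0,0],45],[[0,-2.5,0],[2.3,0,0],45],[[0,-2.5,0],[2.3,0,0],45],[[0,-2.5,0],[2.3,0,0],45],[[0,-2.5,0],[2.3,0,0],45],[[0,-2.5,0],[2.3,0,0],45],[[0,-2.5,0],[2.3,0,0],45]]'

```text
t: 30.9
tool_pos: [0.6076, 0.1877, 0.1814]
eef_rot: [180.0, 42.7, 82.0]
force: [-0.4, -0.3, -3.2]
finger_gap: 0.0555
grasp_force: 75.1
```

Request:
apply_moves --moves '[[[0,-2.5,0],[2.3,0,0],45],[[0,-2.5,0],[2.3,0,0],45],[[0,-2.5,0],[2.3,0,0],45],[[0,-2.5,0],[2.3,0,0],45],[[0,0,0],[0,0,0],45],[[0,0,0],[0,0,0],45],[[0,0,0],[0,0,0],45]]'

```text
t: 31.6
tool_pos: [0.6086, 0.1934, 0.1753]
eef_rot: [179.9, 52.5, 81.9]
force: [0.1, -0.7, -1.6]
finger_gap: 0.0554
grasp_force: 75.3
```

```bash
python3 - <<'E'
from h import *; weigh(8); st()
E
```

```text
mean [ 1.80000e-02 -2.22000e-01 -1.37400e+00  1.03100e+00 -1.33000e-01
  1.00000e-02 -5.96870e+01 -1.75390e+01  6.08570e+02  1.93462e+02
  1.75341e+02]
std [0.464 0.392 0.563 0.029 0.019 0.013 0.189 0.02  0.065 0.133 0.117]
32.0 q [-42.6  45.5  13.6  88.   29.4  84.7 -50.8] p [0.6085 0.1937 0.1751] rpy [179.98  52.48  81.97] F [-0.23  0.1  -1.83] M [ 1.075 -0.153  0.009] gap 0.0552 gf 75.3
```

Request:
apply_moves --moves '[[[0,0,0],[-13,0,-10],45],[[0,0,0],[-27,0,-20],45],[[0,5,0],[-4.7,0,0],45],[[0,8,0],[-7.5,0,0],45],[[0,8,0],[-7.5,0,0],45],[[0,8,0],[-7.5,0,0],45],[[0,8,0],[-7.5,0,0],45],[[0,8,0],[-7.5,0,0],45],[[0,8,0],[-7.5,0,0],45],[[0,8,0],[-7.5,0,0],45],[[0,8,0],[-7.5,0,0],45],[[0,8,0],[-7.5,0,0],45]]'

```text
t: 33.2
tool_pos: [0.5996, 0.1291, 0.2477]
eef_rot: [179.7, -24.8, 82.2]
force: [-0.5, 0.8, -1.3]
finger_gap: 0.0558
grasp_force: 75.2
```

Request:
apply_moves --moves '[[[0,8,0],[-7.5,0,0],45],[[0,8,0],[-7.5,0,0],45],[[0,8,0],[-7.5,0,0],45],[[0,8,0],[-7.5,0,0],45],[[0,8,0],[-7.5,0,0],45],[[0,0.5,0],[0,0,0],45],[[0,0,0],[0,0,0],45],[[0,0,0],[0,0,0],45],[[0,0,0],[0,0,0],45]]'

```text
t: 34.1
tool_pos: [0.5955, 0.1057, 0.2237]
eef_rot: [179.4, -64.6, 82.9]
force: [0.4, -0.4, -1.7]
finger_gap: 0.0556
grasp_force: 75.3
```

```bash
python3 - <<'E'
from h import *; s=st(); weigh(6); print(go(s,tcp=[.4237,-.1409,s["tool_pos"][2]])); print(go(s,tcp=[.4237,-.1409,.1306]))
E
```

```text
34.1 q [ 34.8  39.3 -39.1 109.4 -58.5  50.1  40.3] p [0.5955 0.1057 0.2237] rpy [179.38 -64.59  82.9 ] F [ 0.36 -0.4  -1.66] M [-1.154  0.164 -0.023] gap 0.0556 gf 75.3
mean [ 1.30000e-02 -2.78000e-01 -1.30600e+00 -1.15400e+00  1.76000e-01
 -6.00000e-03 -4.69670e+01 -1.53720e+01  5.95377e+02  1.05088e+02
  2.23018e+02]
std [0.419 0.473 0.73  0.013 0.023 0.014 0.417 0.02  0.045 0.604 0.504]
('tcp', array([ 0.4237, -0.1409,  0.2237]), 'shift', array([-114.1, -137.4, -241.7]), 'rows', 7)
('tcp', array([ 0.4237, -0.1409,  0.1306]), 'shift', array([-198.2, -137.8, -201.8]), 'rows', 7)
```

Request:
apply_moves --moves '[[[0,0,0],[-9,-10,-18],45],[[0,0,0],[-15,-18,-32],45],[[0,0,0],[-15,-18,-32],45],[[0,0,0],[-15,-18,-32],45],[[0,0,0],[-15,-18,-32],45],[[0,0,0],[-15,-18,-32],45],[[0,0,0],[-15,-18,-32],45],[[0,0,0],[-15,-18,-32],45],[[0,0,0],[-35,0,16],45],[[0,0,0],[-35,0,16],45],[[0,0,0],[0,0,0],45],[[0,0,0],[0,0,0],45]]'

```text
t: 35.6
tool_pos: [0.4239, -0.1438, 0.1451]
eef_rot: [-179.9, -64.9, 81.9]
force: [0.6, 0.7, 0.4]
finger_gap: 0.0556
grasp_force: 75.3
```

```bash
python3 - <<'E'
from h import *; weigh(2); s=st(); print(go(s,tcp=[.4237,-.1409,.076]))
E
```

```text
mean [-9.30000e-02  1.89000e-01 -3.15000e-01 -1.13300e+00  1.25000e-01
  1.60000e-02 -4.41710e+01 -8.71800e+00  4.24107e+02 -1.43809e+02
  1.45420e+02]
std [0.662 0.499 0.699 0.022 0.003 0.005 0.237 0.095 0.173 0.023 0.331]
35.7 q [ 59.4  41.7 -28.8 117.  -42.1  65.8  56.1] p [ 0.4244 -0.144   0.146 ] rpy [179.72 -64.79  82.33] F [ 0.26 -0.03 -1.01] M [-1.111  0.172  0.018] gap 0.0554 gf 75.2
('tcp', array([ 0.4237, -0.1409,  0.076 ]), 'shift', array([-62.1,  -1.3,  32.5]), 'rows', 2)
```

Request:
apply_moves --moves '[[[0,0,0],[-20,0,10],45],[[0,0,0],[-26,-0.5,14],45],[[0,0,0],[-12,0,6.5],45],[[0,0,0],[-4,0,2],45],[[0,0,0],[-1.7,0,0.8],45],[[0,0,0],[0,0,0],45],[[0,0,0],[0,0,0],45],[[0,0,0],[0,0,0],45]]'

```text
t: 36.5
tool_pos: [0.4237, -0.1413, 0.0732]
eef_rot: [179.9, -64.8, 82.1]
force: [0.0, -0.2, -1.2]
finger_gap: 0.055
grasp_force: 75.3
```

```bash
python3 - <<'E'
from h import *; weigh(5);s=st(); print(go(s,tcp=[.4237,-.1409,.0716]))
E
```

```text
mean [ 4.07000e-01  2.33000e-01 -1.33600e+00 -1.15800e+00  1.79000e-01
  3.50000e-02 -4.87810e+01 -5.67000e+00  4.23635e+02 -1.41261e+02
  7.29690e+01]
std [0.271 0.456 0.328 0.013 0.02  0.02  0.042 0.008 0.071 0.028 0.155]
36.75 q [ 58.3  49.7 -27.4 116.9 -41.3  59.8  60.7] p [ 0.4235 -0.1412  0.0727] rpy [-179.98  -64.81   82.  ] F [ 0.35  0.18 -0.53] M [-1.125  0.204 -0.014] gap 0.0555 gf 75.3
('tcp', array([ 0.4237, -0.1409,  0.0716]), 'shift', array([-0.9,  0.1,  0.8]), 'rows', 1)
```

Request:
apply_moves --moves '[[[0,0,0],[-1.4,0,0.7],45],[[0,0,0],[0,0,0],45],[[0,0,0],[0,0,0],45],[[0,0,0],[0,0,0],45]]'

```text
t: 37.15
tool_pos: [0.4237, -0.141, 0.072]
eef_rot: [-180.0, -65.0, 82.0]
force: [-1.5, -2.7, 5.2]
finger_gap: 0.0553
grasp_force: 75.9
```

```bash
python3 - <<'E'
from h import *; weigh(5);st()
E
```

```text
mean [-1.10900e+00 -2.93500e+00  5.72400e+00 -1.95000e-01  2.31000e-01
  1.25000e-01 -4.65560e+01 -5.08800e+00  4.23705e+02 -1.41058e+02
  7.20070e+01]
std [0.507 0.425 0.428 0.015 0.052 0.019 0.005 0.    0.008 0.015 0.007]
37.4 q [ 58.3  49.9 -27.4 116.8 -41.3  59.9  60.8] p [ 0.4237 -0.141   0.072 ] rpy [-179.97  -64.97   82.  ] F [-1.58 -2.51  5.77] M [-0.191  0.178  0.122] gap 0.0553 gf 75.9
```

Contact. I release, retreat, and check with the last picture.

Request:
apply_moves --moves '[[[0,0,0],[0,0,0],60],[[0,0,0],[0,0,0],70],[[0,0,0],[0,0,0],85],[[0,0,0],[0,0,0],85],[[0,0,0],[0,0,0],85],[[0,0,0],[0,0,-20],85],[[0,0,0],[0,0,-40],85],[[0,0,0],[0,0,-40],85],[[0,0,0],[35,0,-16],85],[[0,0,0],[35,0,-16],85],[[0,0,0],[35,0,-16],85],[[0,0,0],[0,0,0],85]]'

```text
t: 38.6
tool_pos: [0.4126, -0.2298, 0.233]
eef_rot: [179.1, -64.6, 82.8]
force: [0.8, 0.4, 0.4]
finger_gap: 0.0854
grasp_force: 0.0
```

```bash
python3 - <<'E'
from h import *; from workcell import eyes; import pickle; st()
t=eyes.snapshot("top")["image"]; s=eyes.snapshot("scene")["image"]
o=pickle.load(open("snap0.pkl","rb"))
a=cv2.resize(t[140:300,225:435],(520,400)); b=cv2.resize(s[140:205,300:400],(270,176)); b2=cv2.resize(s[180:290,215:355],(270,212))
m=np.zeros((400,800,3),np.uint8); m[:,:520]=a; m[:176,530:]=b; m[188:,530:]=b2
cv2.imwrite("pics/fin.png",m[:,:,::-1])
for n,i in(("old",o["top"]["image"]),("new",t)):
    h=cv2.cvtColor(i,cv2.COLOR_RGB2HSV); k=cv2.connectedComponentsWithStats(cv2.inRange(h,(0,0,95),(180,70,255)))
    print(n,[q.round(1).tolist() for q,z in zip(k[3],k[2]) if 400<z[4]<700])
E
```

```text
38.6 q [ 64.2  35.3 -26.1 109.  -38.4  81.1  51. ] p [ 0.4126 -0.2298  0.233 ] rpy [179.14 -64.58  82.82] F [0.75 0.37 0.42] M [-0.94   0.129 -0.003] gap 0.0854 gf 0.0
old [[387.3, 174.8], [382.0, 218.2], [378.0, 262.8]]
new [[387.4, 174.7], [381.9, 218.1], [378.0, 263.1]]
```

View pics/fin.png

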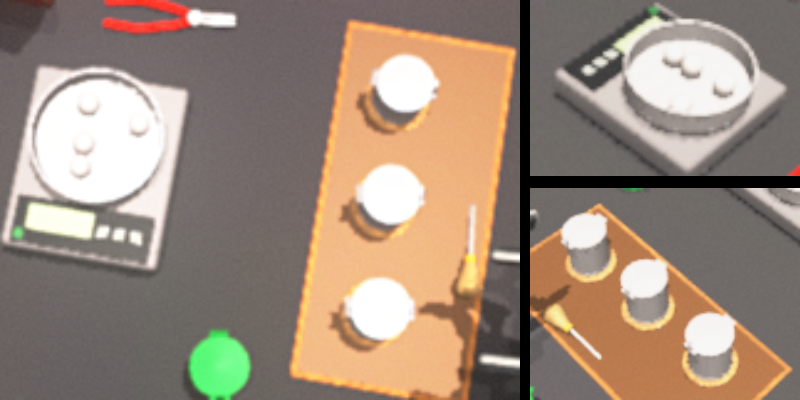

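The final picture shows four beads in the dish at (89,104), (139,124), (84,142) and (80,166). All three pots are upright and within 0.3 px of their original places, the graver is undisturbed, and the arm is clear.

```bash
python3 -c "
from workcell import ctrl
print(ctrl.sign_off())"
```

```text
the job is handed in; nothing more can be done
None
```

The job is handed in: the near and middle pots weighed heavy, so I tipped their four silver beads into the dish. The far pot weighed light and stayed unpoured, and all three pots are back upright where they stood.

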